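# Hold a lathe centre up to the inspection microscope

### The job

Draw the lathe centre (the tool with the plain round shank and no head) out of the sloping rack, turn it level and hold it up to the inspection microscope so that you could check its point for wear: in line with the tube, point towards the lens and about 40 mm in front of it. Finish while still holding it there, steady in the gripper; do not touch the microscope with anything, and leave the other tools and the things on the bench where they are.

Things in the scene. Friction and masses are not known exactly. Their poses are not given: they have to be found in the camera images.
- rack: Fixed rack: aluminium block 250 mm long on a dark 120 x 270 mm base, 83 mm high in all. Origin: centre of its underside; y its long way. Its flat face slopes 45 degrees, looking up and to -x (robot's side). Three 13 mm square bores, 56 mm deep, run square into that face at y = -80, 0 and +80 mm. A tool stands loosely in each (which is where changes) and draws out along the bore, up and to -x at 45 degrees.
- dead_centre: The lathe centre: loose steel tool, about 0.14 kg, 124 mm long, in one of the bores, leaning 45 degrees, butt end to the rack's -x side. Its z axis runs along it from point to butt. Origin on its axis, at mid-shank: the plain round shank, 16 mm in diameter, reaches 34 mm either way from it along z and has no head. It balances about 15 mm from the origin, towards the point.
- mouth (a point): Centre of the mouth of the rack's middle bore, on the sloping face, 65 mm above the bench. Axes as the rack's. The other two mouths are 80 mm from it along y.
- point (a point): The very tip of the lathe centre's cone, hidden in the bore at the start, 90 mm from the lathe centre's origin along -z; same axes. Between shank and point: a collar 22 mm in diameter, 6 mm thick, whose underside (40 mm from the origin) rests on the rack's face, then a 10 mm stem, 38 mm long, and a 12 mm long cone.
- microscope: Fixed inspection microscope: level white tube 42 mm in diameter with a dark nose 32 mm in diameter, its axis 200 mm above the bench, on a steel column 238 mm high and a dark base 130 x 110 mm. Origin on the bench straight below the lens; base and column lie 35 to 165 mm to +x of it. x runs along the tube, away from the lens, which looks to -x (roughly at the robot).
- view (a point): The point the microscope is focused on: on the tube's axis, 40 mm in front of the lens, 200 mm above the bench. Axes as the microscope's.
- square_driver: Neighbour in the rack, to be left there: a thinner (12 mm) shank with a square 22 mm head at its end, collar and stem as on the lathe centre. Origin 40 mm above the underside of its collar, z along it.
- disc_arbor: Neighbour in the rack, to be left there: a thinner (12 mm) shank with a round 36 mm disc, 8 mm thick, at its end, collar and stem as on the lathe centre. Origin 40 mm above the underside of its collar, z along it.
- oil_bottle: Bystander: small upright oil bottle, 38 mm in diameter, 85 mm high. Origin at the centre of its underside.
- parts_jar: Bystander: low round jar with a metal cap, 52 mm in diameter, 45 mm high. Origin at the centre of its underside.
- screwdriver: Bystander: screwdriver 150 mm long lying on the bench. Origin under its middle, x along it.
There are look-alikes about, which are no part of the job. What is shaped like the dead_centre but blue or red is not meant.

How it is judged:
On the way:
1. the lathe centre is in the gripper, clear out of its bore (height (world z) of point above 0.09 m and contact force between dead_centre and rack below 0.05 N and contact force between dead_centre and the fingers above 1 N), for 0.1 s.
At the end, for the whole second after the job is handed in: The lathe centre is held still in the gripper, carried by nothing else, its tip within 18 mm of the microscope's viewing point (40 mm in front of the lens), its length within 0.2 rad of the tube's axis (so level), point towards the lens (distance between point and view below 0.018 m and angle between the z axis of dead_centre and the x axis of microscope, either way round below 0.2 rad and x of dead_centre in the frame of view below -0.06 m and height (world z) of dead_centre above 0.15 m and contact force between dead_centre and the fingers above 1 N and contact force between dead_centre and rack below 0.05 N and linear speed of dead_centre below 0.03 m/s and angular speed of dead_centre below 0.3 rad/s); the arm keeps its last pose, push and grip.
It fails at once if the microscope is touched (contact force between microscope and anything else above 1 N).
It fails at once if a neighbour in the rack is pulled out or pushed about (distance of any of square_driver, disc_arbor from where it was at the start of the episode above 0.02 m).
It fails at once if a thing on the bench is moved (distance of any of oil_bottle, parts_jar, screwdriver from where it was at the start of the episode above 0.025 m).
It also fails if it takes over 35 s, if anything falls off the work surface, if the arm or the gripper's body presses on something with over 40 N, if the wrist force passes 120 N, or if a joint passes its speed limit or range.

### The arm

A 6-joint arm with a two-finger parallel gripper is mounted at the origin on the work surface. World frame = base frame: x ahead of the robot, y to its left, z up, the work surface at z = 0. Lengths are in m, angles in rad, forces in N, time in s.
With the tool pointing down it reaches from about 0.35 to 0.775 m from the base axis. Payload 5.5 kg.
Tool frame: the origin (TCP) lies midway between the tips of the shut fingers; the grasp point (between the pads) lies 19 mm behind it; z points along the fingers, y is the line along which they close (so a half turn about z gives the same grasp; the last joint's range is limited). The gripper opens to 85 mm and grips with 20 to 120 N. Pads are 22 mm wide; open, the fingers measure 114 mm over their backs; the gripper's body (76 mm by 85 mm) begins 54 mm behind the grasp point. The pads swing forward as they close: fully open they stand 13 mm farther back than shut.
Start: joints at [-1.259, 0.313, 0.046, 1.304, 0, 1.431], TCP at [0.251, -0.517, 0.231] pointing down, gripper open.
Joint ranges: [-2.76, 2.76], [-0.86, 1.69], [-1.03, 1.26], [-2.2, 2.34], [-1.47, 1.5], [-3.14, 3.14]. Speed limits (rad/s): [2.57, 2.57, 3.14, 3.14, 3.14, 3.14].

### API

Orientations are given as a unit quaternion [w, x, y, z].
In Python, from workcell import env gives the robot as it stands. The module is installed in compiled form; this text tells all that it offers.
- The arm moves only by the tool servo_tool, never from a script. Its argument "increments" is a list of rows, each an object of numbers: "grip": the closure, from 0 (fully open) to 1 (shut); "x", "y", "z": the shift along the tool's x, y, z in mm; "roll": the turn about the tool's z in degrees. In form: [{"grip": .., "x": .., "y": .., "z": .., "roll": ..}, ...]. A call has 1 to 5 rows; each row shifts and turns the commanded pose from where the row before left it, along the tool's axes as they then stand; what a row does not reach is not made up. A row lasts 1/12 s, in which the tool goes at most 41.7 mm and 7.16 degrees, less where a joint would pass 70% of its speed; a pose out of reach is approached as far as the arm can. A call is refused whole if a number of a shift passes 41.7 or a number of a turn 7.16, either way. A call with a gripper value outside its range is refused whole. The fingers move at their own pace and stop on an object; "grip_force" is the grip in N (left out, the last holds). Time passes only in rows, so rows that do not move let the fingers close. It gives the time, the measured TCP pose, the force, the opening and the grip force at its end, in the units of the state.
- env.get_state(): the state, without advancing time (a new reading comes with each control period).
- env.read_camera(name): name is "scene" or "top" or "wrist"; returns the picture (420x560x3 uint8, red, green, blue); there is no depth.
- env.get_calibration(name): a dict with "vertical_fov" (degrees; the focal length in pixels is half the picture's height over the tangent of half this angle, whatever the lens; pixels are square), "cx", "cy" (the principal point, pixels), "rvec" (rotation vector, rad) and "tvec" (3), from world to camera coordinates, as OpenCV has them; the wrist camera has in their place "tool_from_camera" (4x4, takes a point from camera to tool coordinates, whose origin is the TCP and whose axes are the flange's). Camera axes: x right, y down, z forward; pixel columns grow to the right and rows downward; lengths in m; the calibration is good to about 2 mm. The wrist camera is an equidistant fisheye: a pixel r from the principal point sees the ray r / f radians off the axis. A picture is of the moment at which its call begins: read the wrist's pose just before it. get_calibration takes no time and is no camera call.
- env.hand_in(): hands the job in; it is judged then, once.
The state is a dict: "clock": time; "joint_pos": joint angles; "qvel": joint speeds; "tau": joint torques, N m; "tcp_pos": TCP position; "orientation": TCP orientation; "wrist_force": force on the tool from outside, world axes, zero at the start; "ft_torque": the same for the moment, N m; "finger_gap": finger opening in m; "grip_force": force on a finger pad.
Only numpy, scipy, OpenCV 4.12 (cv2) and the standard library are available. Lean on these libraries where they do the work, as an engineer would, in place of code of your own. Each camera call takes 0.05 s, during which the arm holds its last target. There are 200 camera calls.

## Working session

There is one attempt and no reset: what is moved stays moved. The work goes in short steps, Python scripts to look and compute and a tool call to move; the robot and the scene stay as the last step left them, time stands still between calls to the robot, and variables do not carry over. Pictures are saved under pics/ and viewed, at most 10 in all, crops included, and the job is handed in when it is done.

Besides the shell and the picture viewer there is one more tool, called after ">>>" in YAML: its name, and indented under it one key for each argument. servo_tool: Moves the arm, as the interface text tells. Its arguments: {"type":"object","properties":{"increments":{"type":"array"},"grip_force":{"type":"number"}},"required":["increments"]}

```bash
mkdir -p pics
python3 - <<'E'
from workcell import env
import cv2
print(env.get_state())
for n in("scene","top","wrist"):
    print(n,env.get_calibration(n))
    cv2.imwrite(f"pics/{n}0.png",env.read_camera(n)[:,:,::-1])
E
```

```text
{'clock': 0.0, 'joint_pos': array([-1.25859320e+00,  3.13975319e-01,  4.49993025e-02,  1.30362687e+00,
       -1.47515325e-05,  1.43119045e+00]), 'qvel': array([-0.0009138 ,  0.00228509, -0.00064102,  0.00015985, -0.00091261,
       -0.00037749]), 'tau': array([ 5.07447703e-05, -4.80624747e+01,  2.98534709e+01,  1.93380163e-02,
        3.34098360e-06,  4.27786233e-06]), 'tcp_pos': array([ 0.25086645, -0.51681812,  0.23043147]), 'orientation': array([-8.99283176e-04,  9.74591509e-01,  2.23987889e-01, -8.52034508e-05]), 'wrist_force': array([ 0.45857146, -0.36169181, -0.31647429]), 'ft_torque': array([ 0.05422359, -0.00269651,  0.03448978]), 'grip_force': 0.0, 'finger_gap': 0.0856788746847587}
scene {'vertical_fov': 46.26584269435012, 'cx': 272.7533107108112, 'cy': 205.46629284285405, 'rvec': array([ 2.28590706,  0.91297133, -0.35587896]), 'tvec': array([-0.37554166, -0.2218201 ,  1.46015423])}
top {'vertical_fov': 53.065847250780614, 'cx': 277.615691164228, 'cy': 210.22476697392065, 'rvec': array([ 2.17696387, -2.18073714,  0.08592224]), 'tvec': array([-0.01233727,  0.57836395,  0.93021151])}
wrist {'vertical_fov': 65.70646984690485, 'cx': 283.98040565248283, 'cy': 213.70994263907826, 'tool_from_camera': array([[ 1.11832738e-04, -9.50558346e-01, -3.10546001e-01,
         7.85474055e-02],
       [ 9.99999930e-01, -4.17981072e-06,  3.72910565e-04,
         3.65236674e-06],
       [-3.55771273e-04, -3.10546021e-01,  9.50558279e-01,
        -1.42146270e-01],
       [ 0.00000000e+00,  0.00000000e+00,  0.00000000e+00,
         1.00000000e+00]])}
```

View pics/scene0.png

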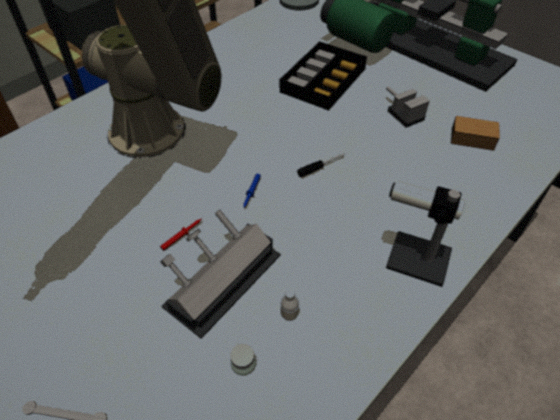

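View pics/top0.png

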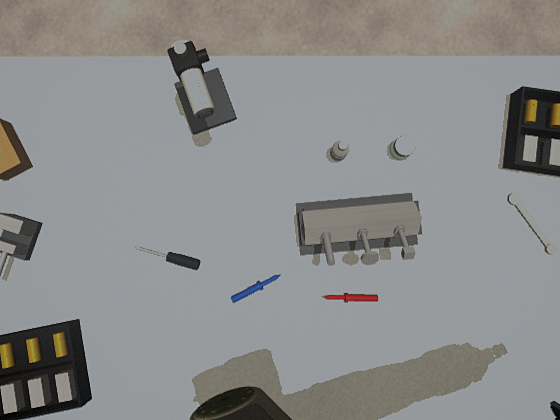

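The lathe centre is the plain shank nearest +y: scene (228,222), top (328,245). Disc arbor (368,255) and square driver (407,250) stand beside it in the top view. The microscope lens end is near top (205,113). I'll zoom in for pixel precision.

```bash
cat > h.py <<'E'
import numpy as np, cv2
from workcell import env
from scipy.spatial.transform import Rotation as R
def cam(n):
    c=env.get_calibration(n); f=210/np.tan(np.radians(c["vertical_fov"]/2))
    K=np.array([[f,0,c["cx"]],[0,f,c["cy"]],[0,0,1]])
    return K,c["rvec"],c["tvec"]
def ray(n,uv):
    K,r,t=cam(n); M=R.from_rotvec(r).as_matrix()
    return -M.T@t, M.T@np.linalg.inv(K)@np.array([*uv,1.])
def onz(n,uv,z):
    o,d=ray(n,uv); return o+d*(z-o[2])/d[2]
def proj(n,P):
    K,r,t=cam(n); return cv2.projectPoints(np.asarray(P,float).reshape(-1,3),r,t,K,None)[0][:,0]
def grid(im,u0,v0,w,h,s):
    c=cv2.resize(im[v0:v0+h,u0:u0+w],None,fx=s,fy=s,interpolation=cv2.INTER_CUBIC)
    for u in range((u0+9)//10*10,u0+w,10):
        cv2.line(c,((u-u0)*s,0),((u-u0)*s,6 if u%50 else 14),(0,0,255),1)
        if u%20==0: cv2.putText(c,str(u),((u-u0)*s,24),0,.35,(0,0,255),1)
    for v in range((v0+9)//10*10,v0+h,10):
        cv2.line(c,(0,(v-v0)*s),(6,(v-v0)*s),(0,0,255),1)
        if v%20==0: cv2.putText(c,str(v),(8,(v-v0)*s+4),0,.35,(0,0,255),1)
    return c
E
python3 - <<'E'
from h import *
t=cv2.imread("pics/top0.png")
a=grid(t,285,180,150,100,4); b=grid(t,155,30,100,120,4)
c=np.zeros((600,800,3),np.uint8)
a=cv2.convertScaleAbs(a,alpha=1.5);b=cv2.convertScaleAbs(b,alpha=1.5)
s=cv2.imread("pics/scene0.png")
c[:400,:600]=a
cv2.imwrite("pics/c1.png",a);cv2.imwrite("pics/c2.png",np.hstack([b,cv2.convertScaleAbs(grid(s,375,170,90,120,4),alpha=1.5)]))
E
```

```text
(no output)
```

View pics/c1.png

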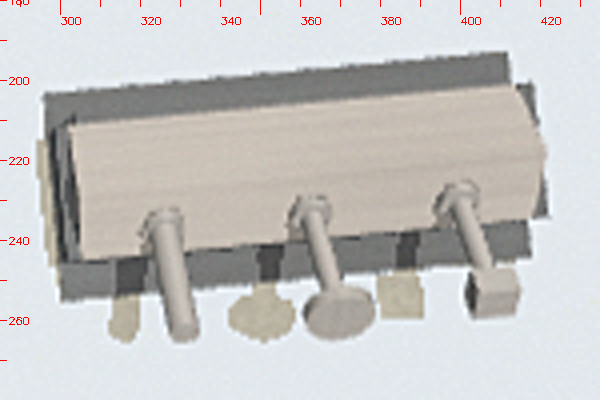

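View pics/c2.png

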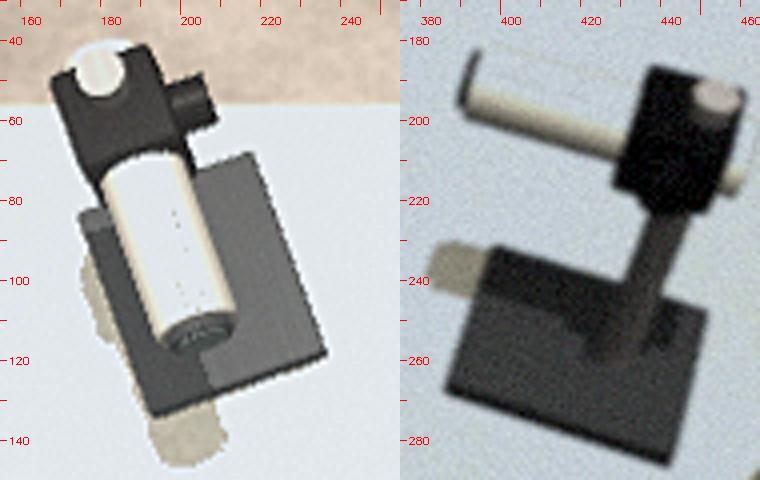

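```bash
cat > fit.py <<'E'
from h import *
from scipy.optimize import least_squares
def pose(p,L): # p x,y,yaw
    L=np.asarray(L,float); return R.from_euler('z',p[2]).apply(L)+[p[0],p[1],0]
def fit(obs,p0):
    def res(p):
        o=[]
        for n,uv,l in obs:
            l=list(l); 
            if l[2] is None: l[2]=p[3]
            o+=list(proj(n,pose(p,[l]))[0]-uv)
        return np.r_[o,(p[3]-.012)*300]
    s=least_squares(res,p0,loss='soft_l1'); print(s.x.round(4),res(s.x).round(1)); return s.x
N=None
if __name__=="__main__":
    rack=[("top",(296.2,203.2),(.06,.135,N)),("top",(412,193),(.06,-.135,N)),("top",(300.5,255.5),(-.06,.135,N)),("top",(418,243.7),(-.06,-.135,N))]
    pr=fit(rack,[.6,-.2,0,.012])
    mic=[("top",(193.75,134.5),(.035,.055,N)),("top",(236.75,118),(.035,-.055,N)),("top",(217.5,68),(.165,-.055,N)),("top",(174.5,83),(.165,.055,N)),
     ("scene",(386.25,268),(.035,-.055,N)),("scene",(399.25,231.25),(.035,.055,N)),("scene",(452,248),(.165,.055,N)),("scene",(442.5,286.5),(.165,-.055,N))]
    pm=fit(mic,[.8,.2,.3,.012])
    s=np.sqrt(.5); mouth=np.array([-.0,0,.065])
    print("ymouths",[onz("top",uv,.065+.003).round(4) for uv in((325.5,236),(362,233),(399,229))])
    print("shank end",onz("top",(330.5,263),.065+.074*s).round(4))
    for nm,P in (("lens",(0,0,.2)),("view",(-.04,0,.2))):
        W=pose(pm,[P]); print(nm,W.round(4),proj("top",W).round(1),proj("scene",W).round(1))
E
python3 fit.py
```

```text
[ 0.548  -0.1943  0.0907  0.0109] [-0.7 -0.   0.2 -0.6  0.  -0.1  0.4  0.7 -0.3]
[0.7463 0.1214 0.3598 0.0085] [-1.1 -0.9 -0.  -0.7  0.2 -0.9 -0.5  0.1 -1.  -1.  -2.3  0.6 -0.6  0.7
  0.2 -0.6 -1. ]
ymouths [array([ 0.5189, -0.1163,  0.068 ]), array([ 0.5252, -0.1948,  0.068 ]), array([ 0.5337, -0.2746,  0.068 ])]
shank end [ 0.4634 -0.1203  0.1173]
lens [[0.7463 0.1214 0.2   ]] [[205.7 113.8]] [[390.3 189.6]]
view [[0.7089 0.1073 0.2   ]] [[212.9 133.3]] [[371.6 184.2]]
```

>>> servo_tool:
  increments:
    - {"grip": 0,"roll": 6.9}
    - {"grip": 0,"roll": 6.9}
    - {"grip": 0,"roll": 6.9}
    - {"grip": 0,"x": 23,"y": -31}
    - {"grip": 0,"x": 23,"y": -31}
  grip_force: 40

```text
invalid input at $.increments[0]: expected keys grip, x, y, z, roll
```

>>> servo_tool:
  increments:
    - {"grip": 0,"x": 23,"y": -31}
    - {"grip": 0,"x": 23,"y": -31}
    - {"grip": 0,"x": 23,"y": -31}
    - {"grip": 0,"x": 23,"y": -31}
    - {"grip": 0,"x": 23,"y": -31}

```text
invalid input at $.increments[0]: expected keys grip, x, y, z, roll
```

>>> servo_tool:
  increments:
    - {"grip": 0,"x": 23,"y": -31}
    - {"grip": 0,"x": 23,"y": -31}
    - {"grip": 0,"x": 23,"y": -31}
    - {"grip": 0,"x": 23,"y": -31}
    - {"grip": 0,"x": 23,"y": -31}

```text
invalid input at $.increments[0]: expected keys grip, x, y, z, roll
```

>>> servo_tool:
  increments:
    - {"grip": 0,"x": 0,"y": 0,"z": 0,"roll": 6.9}
    - {"grip": 0,"x": 0,"y": 0,"z": 0,"roll": 6.9}
    - {"grip": 0,"x": 0,"y": 0,"z": 0,"roll": 6.9}
    - {"grip": 0,"x": 23,"y": -31,"z": 0,"roll": 0}
    - {"grip": 0,"x": 23,"y": -31,"z": 0,"roll": 0}
  grip_force: 40

```text
clock: 0.57
tcp_pos: [0.2907, -0.4518, 0.2303]
orientation: [-0.0, 0.999, 0.043, -0.0]
wrist_force: [2.1, 1.2, 0.2]
finger_gap: 0.0854
grip_force: 0.0
```

>>> servo_tool:
  increments:
    - {"grip": 0,"x": 23,"y": -31,"z": 0,"roll": 0}
    - {"grip": 0,"x": 23,"y": -31,"z": 0,"roll": 0}
    - {"grip": 0,"x": 23,"y": -31,"z": 0,"roll": 0}
    - {"grip": 0,"x": 23,"y": -31,"z": 0,"roll": 0}
    - {"grip": 0,"x": 23,"y": -31,"z": 0,"roll": 0}

```text
clock: 0.98
tcp_pos: [0.3922, -0.2849, 0.2311]
orientation: [-0.0, 0.999, 0.045, -0.0]
wrist_force: [0.8, 0.4, -0.9]
finger_gap: 0.0856
grip_force: 0.0
```

>>> servo_tool:
  increments:
    - {"grip": 0,"x": 23,"y": -31,"z": 0,"roll": 0}
    - {"grip": 0,"x": 23,"y": -31,"z": 0,"roll": 0}
    - {"grip": 0,"x": 23,"y": -31,"z": 0,"roll": 0}
    - {"grip": 0,"x": 23,"y": -31,"z": 0,"roll": 0}
    - {"grip": 0,"x": 0,"y": 0,"z": 0,"roll": 0}

```text
clock: 1.4
tcp_pos: [0.4744, -0.1495, 0.2312]
orientation: [-0.001, 0.999, 0.049, 0.001]
wrist_force: [-0.8, -0.7, -1.0]
finger_gap: 0.0853
grip_force: 0.0
```

```bash
cat >> h.py <<'E'
def wproj(st,P):
    c=env.get_calibration("wrist"); f=210/np.tan(np.radians(c["vertical_fov"]/2))
    q=st["orientation"]; M=R.from_quat([q[1],q[2],q[3],q[0]]).as_matrix()
    T=c["tool_from_camera"]; X=(np.asarray(P,float).reshape(-1,3)-st["tcp_pos"])@M
    X=(X-T[:3,3])@T[:3,:3]
    r=np.hypot(X[:,0],X[:,1]); th=np.arctan2(r,X[:,2])
    return np.c_[c["cx"]+f*th*X[:,0]/r,c["cy"]+f*th*X[:,1]/r]
E
python3 - <<'E'
from h import *
st=env.get_state(); im=env.read_camera("wrist")[:,:,::-1].copy()
print(st["tcp_pos"],st["orientation"])
m=np.array([.518,-.1155,.065]); u=np.array([-.7042,-.0640,.7071])
P=[m+u*k for k in(0,.006,.035,.074)]
for p in wproj(st,P): print(p.round(1)); cv2.drawMarker(im,tuple(int(v) for v in p.round()),(0,0,255),0,10,1)
cv2.imwrite("pics/w1.png",im)
E
```

```text
[ 0.47438582 -0.1495056   0.23115619] [-1.04616129e-03  9.98803637e-01  4.88864839e-02  5.58936209e-04]
[252.6 145. ]
[252.2 149.9]
[250.3 175.5]
[247.7 214.6]
```

View pics/w1.png

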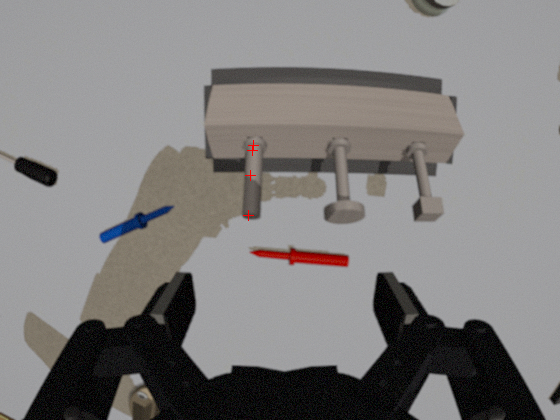

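The wrist view shows the shank from (254,145) to (250,213). The predicted points lie 3 px to its left, so my estimate is good to about 2–3 mm in y, and I correct for that.

>>> servo_tool:
  increments:
    - {"grip": 0.4,"x": 21.5,"y": -27,"z": 0,"roll": 0.4}
    - {"grip": 0.4,"x": 0,"y": 0,"z": 30,"roll": 0}
    - {"grip": 0.4,"x": 0,"y": 0,"z": 35,"roll": 0}
    - {"grip": 0.4,"x": 0,"y": 0,"z": 35,"roll": 0}
    - {"grip": 0.4,"x": 0,"y": 0,"z": 0,"roll": 0}

```text
clock: 1.87
tcp_pos: [0.4861, -0.1249, 0.1249]
orientation: [-0.002, 0.999, 0.041, -0.005]
wrist_force: [-2.4, 1.2, -0.3]
finger_gap: 0.0511
grip_force: 0.0
```

Run:
```python
from h import *
st=env.get_state(); im=env.read_camera("wrist")[:,:,::-1].copy()
print(st["tcp_pos"],st["orientation"],st["finger_gap"],st["joint_pos"])
m=np.array([.518,-.118,.065]); u=np.array([-.7042,-.0640,.7071])
P=[m+u*k for k in(0,.006,.035,.074)]
for p in wproj(st,P): print(p.round(1)); cv2.drawMarker(im,tuple(int(v) for v in p.round()),(0,0,255),0,10,1)
cv2.imwrite("pics/w2.png",im)
```

```text
[ 0.48605331 -0.124888    0.12490035] [-0.0023842   0.99913114  0.04125414 -0.0054194 ] 0.051057327257751466 [-4.11324876e-01  2.42347175e-01 -3.19154653e-01  1.02112729e+00
 -4.51470311e-04  2.64773729e+00]
[277.1 183.3]
[277.  191.5]
[276.6 234.3]
[276.2 300. ]
```

View pics/w2.png

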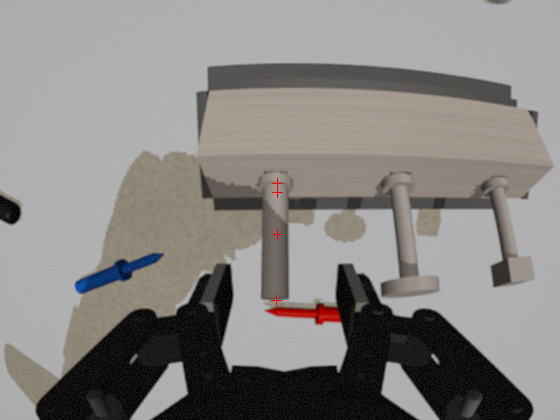

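The markers fall on the collar (276,184), mid-shank and butt (276,299), so the estimate is confirmed. Next I descend and grip.

>>> servo_tool:
  increments:
    - {"grip": 0.4,"x": 7.5,"y": -4,"z": 15,"roll": 0}
    - {"grip": 0.4,"x": 0,"y": 0,"z": 25,"roll": 0}
    - {"grip": 0.4,"x": 0,"y": 0,"z": 15,"roll": 0}
    - {"grip": 0.4,"x": 0,"y": 0,"z": 0,"roll": 0}
    - {"grip": 0.4,"x": 0,"y": 0,"z": 0,"roll": 0}

```text
clock: 2.33
tcp_pos: [0.4987, -0.1224, 0.0778]
orientation: [0.0, 0.999, 0.041, 0.0]
wrist_force: [0.1, -0.2, -0.5]
finger_gap: 0.0511
grip_force: 0.0
```

>>> servo_tool:
  increments:
    - {"grip": 0.4,"x": -5,"y": -2.6,"z": 8,"roll": 0}
    - {"grip": 0.4,"x": 0,"y": 0,"z": 0,"roll": 0}
    - {"grip": 0.7,"x": 0,"y": 0,"z": 0,"roll": 0}
    - {"grip": 1,"x": 0,"y": 0,"z": 0,"roll": 0}
    - {"grip": 1,"x": 0,"y": 0,"z": 0,"roll": 0}

```text
clock: 2.75
tcp_pos: [0.4935, -0.1194, 0.069]
orientation: [0.0, 0.999, 0.042, 0.001]
wrist_force: [-1.4, -4.2, 2.1]
finger_gap: 0.0155
grip_force: 12.9
```

>>> servo_tool:
  increments:
    - {"grip": 1,"x": 0,"y": 0,"z": 0,"roll": 0}
    - {"grip": 1,"x": 0,"y": 0,"z": 0,"roll": 0}
    - {"grip": 1,"x": 0,"y": 0,"z": 0,"roll": 0}
    - {"grip": 1,"x": 0,"y": 0,"z": 0,"roll": 0}

```text
clock: 3.08
tcp_pos: [0.4934, -0.1193, 0.0689]
orientation: [0.0, 0.999, 0.042, 0.0]
wrist_force: [-1.3, 1.2, 5.5]
finger_gap: 0.0151
grip_force: 38.9
```

>>> servo_tool:
  increments:
    - {"grip": 1,"x": -7,"y": 0,"z": -7,"roll": 0}
    - {"grip": 1,"x": -10,"y": 0,"z": -10,"roll": 0}
    - {"grip": 1,"x": -10,"y": 0,"z": -10,"roll": 0}
    - {"grip": 1,"x": -10,"y": 0,"z": -10,"roll": 0}
    - {"grip": 1,"x": 0,"y": 0,"z": 0,"roll": 0}

```text
clock: 3.5
tcp_pos: [0.4547, -0.1224, 0.1066]
orientation: [0.0, 0.999, 0.041, -0.0]
wrist_force: [0.4, 0.3, -1.8]
finger_gap: 0.0149
grip_force: 39.2
```

>>> servo_tool:
  increments:
    - {"grip": 1,"x": -12,"y": 0,"z": -12,"roll": 0}
    - {"grip": 1,"x": -12,"y": 0,"z": -12,"roll": 0}
    - {"grip": 1,"x": 0,"y": 0,"z": -25,"roll": 0}
    - {"grip": 1,"x": 0,"y": 0,"z": -25,"roll": 0}
    - {"grip": 1,"x": 0,"y": 0,"z": 0,"roll": 0}

```text
clock: 3.92
tcp_pos: [0.4345, -0.1255, 0.1833]
orientation: [0.002, 0.999, 0.042, 0.003]
wrist_force: [-0.4, -0.5, -0.8]
finger_gap: 0.0149
grip_force: 39.3
```

Run:
```python
from h import *
st=env.get_state(); im=env.read_camera("wrist")[:,:,::-1].copy()
print(st["tcp_pos"],st["orientation"],st["finger_gap"],st["grip_force"],st["wrist_force"])
s=env.read_camera("scene")[:,:,::-1]
K=proj("scene",[st["tcp_pos"]])[0]; print(K)
u0,v0=int(K[0])-50,int(K[1])-50
c=cv2.resize(s[v0:v0+105,u0:u0+100],(400,420),interpolation=cv2.INTER_CUBIC)
c=cv2.convertScaleAbs(c,alpha=1.5)
print(u0,v0)
cv2.imwrite("pics/w3.png",np.hstack([cv2.resize(im,None,fx=.7,fy=.7)[:294],c[:294]]))
```

```text
[ 0.43446553 -0.12554732  0.18326429] [0.00172008 0.99912679 0.041641   0.00295326] 0.014901468025610614 39.32518780231476 [-0.39430759 -0.53297828 -0.83895719]
[202.87264612 183.58969867]
152 133
```

View pics/w3.png

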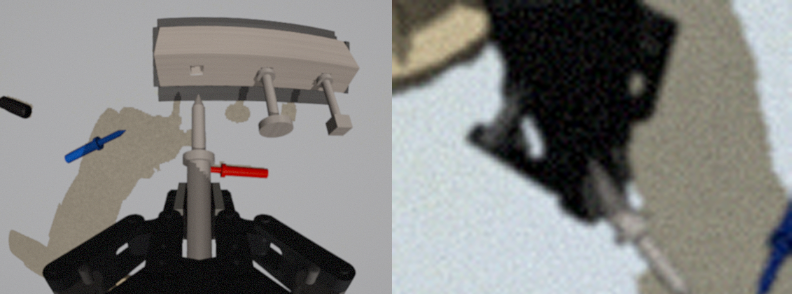

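The wrist view shows the empty bore and the lathe centre held in the pads, tip at (283,136). It still leans 45°. The tool axis stays vertical, so I'll tip the shank level in a light grip by lowering its stem onto the rack's top edge.

>>> servo_tool:
  increments:
    - {"grip": 1,"x": 22,"y": 0,"z": 0,"roll": 0}
    - {"grip": 1,"x": 23,"y": 0,"z": 0,"roll": 0}
    - {"grip": 1,"x": 0,"y": 0,"z": 25,"roll": 0}
    - {"grip": 1,"x": 0,"y": 0,"z": 23,"roll": 0}
    - {"grip": 1,"x": 0,"y": 0,"z": 0,"roll": 0}
  grip_force: 25

```text
clock: 4.43
tcp_pos: [0.4736, -0.1188, 0.1255]
orientation: [-0.002, 0.999, 0.042, -0.005]
wrist_force: [-1.2, 0.3, -2.5]
finger_gap: 0.0146
grip_force: 39.1
```

>>> servo_tool:
  increments:
    - {"grip": 1,"x": 0,"y": 0,"z": 5,"roll": 0}
    - {"grip": 1,"x": 0,"y": 0,"z": 5,"roll": 0}
    - {"grip": 1,"x": 0,"y": 0,"z": 5,"roll": 0}
    - {"grip": 1,"x": 0,"y": 0,"z": 5,"roll": 0}
    - {"grip": 1,"x": 0,"y": 0,"z": 0,"roll": 0}

```text
clock: 4.85
tcp_pos: [0.4791, -0.121, 0.1119]
orientation: [0.0, 0.999, 0.042, 0.002]
wrist_force: [3.5, 0.7, -0.2]
finger_gap: 0.0146
grip_force: 38.7
```

>>> servo_tool:
  increments:
    - {"grip": 1,"x": 0,"y": 0,"z": 5,"roll": 0}
    - {"grip": 1,"x": 0,"y": 0,"z": 5,"roll": 0}
    - {"grip": 1,"x": 0,"y": 0,"z": 5,"roll": 0}
    - {"grip": 1,"x": 0,"y": 0,"z": 0,"roll": 0}
  grip_force: 20

```text
clock: 5.18
tcp_pos: [0.4745, -0.1209, 0.0954]
orientation: [0.001, 0.999, 0.041, -0.002]
wrist_force: [-5.1, -1.2, 6.0]
finger_gap: 0.0149
grip_force: 37.1
```

Run:
```python
from h import *
st=env.get_state(); im=env.read_camera("wrist")[:,:,::-1].copy()
print(st["tcp_pos"],st["orientation"],st["finger_gap"],st["grip_force"],st["wrist_force"],st["ft_torque"])
cv2.imwrite("pics/w4.png",cv2.resize(im[50:300,150:450],None,fx=2,fy=2))
```

```text
[ 0.47452526 -0.12087536  0.09544262] [ 5.29605056e-04  9.99146466e-01  4.12291006e-02 -2.49402466e-03] 0.014899658882465765 37.097302079200745 [-5.0827096  -1.21461506  6.0262425 ] [-0.37624718  0.71962365 -0.11297871]
```

View pics/w4.png

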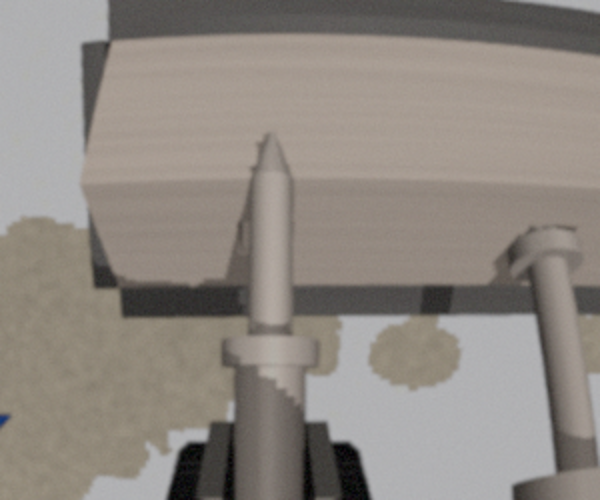

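The stem now bears on the rack edge (force about 8 N, cone base right at the ridge), and the tool is turning in the pads. I keep lowering.

>>> servo_tool:
  increments:
    - {"grip": 1,"x": 0,"y": 0,"z": 5,"roll": 0}
    - {"grip": 1,"x": 0,"y": 0,"z": 5,"roll": 0}
    - {"grip": 1,"x": 0,"y": 0,"z": 5,"roll": 0}
    - {"grip": 1,"x": 0,"y": 0,"z": 5,"roll": 0}
    - {"grip": 1,"x": 0,"y": 0,"z": 0,"roll": 0}

```text
clock: 5.65
tcp_pos: [0.4723, -0.1205, 0.0744]
orientation: [0.0, 0.999, 0.041, -0.005]
wrist_force: [-9.0, -2.7, 3.7]
finger_gap: 0.0145
grip_force: 35.8
```

>>> servo_tool:
  increments:
    - {"grip": 1,"x": 0,"y": 0,"z": 3,"roll": 0}
    - {"grip": 1,"x": 0,"y": 0,"z": 3,"roll": 0}
    - {"grip": 1,"x": 0,"y": 0,"z": 0,"roll": 0}
    - {"grip": 1,"x": 0,"y": 0,"z": 0,"roll": 0}

```text
clock: 5.98
tcp_pos: [0.4727, -0.1206, 0.0689]
orientation: [0.0, 0.999, 0.041, -0.004]
wrist_force: [-9.2, -3.5, 3.1]
finger_gap: 0.0145
grip_force: 35.7
```

Run:
```python
from h import *
st=env.get_state(); im=env.read_camera("wrist")[:,:,::-1].copy()
print(st["tcp_pos"],st["orientation"],st["finger_gap"],st["grip_force"],st["wrist_force"],st["ft_torque"])
t=np.array(st["tcp_pos"])+[0,0,.0208]; h=np.array([.9966,.083,0])
for a in (0,.2,.4):
  print(a,wproj(st,[t+k*(h*np.cos(a)-[0,0,np.sin(a)]) for k in(.029,.035,.073,.085)]).round(1).tolist())
cv2.imwrite("pics/w5.png",grid(im,210,80,160,200,3))
```

```text
[ 0.47265234 -0.1206058   0.0688841 ] [ 1.84260942e-04  9.99150170e-01  4.09887431e-02 -4.33904372e-03] 0.014495236923850918 35.69072127342224 [-9.15775773 -3.47221572  3.05727756] [-0.48153019  1.40842501 -0.13581369]
0 [[282.8, 238.0], [282.8, 224.0], [282.6, 126.7], [282.5, 94.4]]
0.2 [[282.8, 233.9], [282.8, 219.7], [282.7, 128.2], [282.7, 100.1]]
0.4 [[282.9, 232.8], [282.9, 219.1], [282.8, 135.7], [282.8, 111.6]]
```

View pics/w5.png

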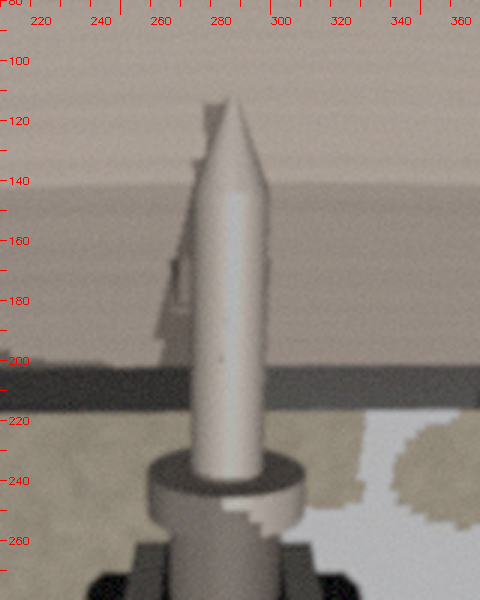

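The wrist view shows the stem nearly level: tip at (287,112), cone base at row 143, collar front near row 238, with the ridge under the cone base. I'll fit pitch and slip from these three rows.

```bash
cat > pit.py <<'E'
from h import *
from scipy.optimize import least_squares
def pitfit(st,rows,dz=.0208):
    t=np.array(st["tcp_pos"])
    q=st["orientation"]; hx=R.from_quat([q[1],q[2],q[3],q[0]]).as_matrix()[:,0]; h=np.array([hx[0],hx[1],0]);h/=np.hypot(*h[:2])
    def P(p): return [t+[0,0,p[2]]+(k-p[1])*(h*np.cos(p[0])-[0,0,np.sin(p[0])]) for k in(.035,.073,.085)]
    s=least_squares(lambda p:np.r_[wproj(st,P(p))[:,1]-rows,(p[2]-dz)*500],[.1,0,dz],x_scale=[.1,.01,.01])
    print("pitch(down+),slip,dz",s.x.round(4),s.fun.round(2),"tip",P(s.x)[2].round(4)); return s.x
E
python3 - <<'E'
from pit import *
pitfit(env.get_state(),[237.5,143,112])
pitfit(env.get_state(),[239,143,112])
E
```

```text
pitch(down+),slip,dz [0.062  0.0064 0.0209] [-0.05  0.08 -0.04  0.04] tip [ 0.5508 -0.1142  0.085 ]
pitch(down+),slip,dz [0.0337 0.0064 0.0215] [-0.32  0.53 -0.25  0.33] tip [ 0.5509 -0.1142  0.0878]
```

>>> servo_tool:
  increments:
    - {"grip": 1,"x": 0,"y": 0,"z": 2,"roll": 0}
    - {"grip": 1,"x": 0,"y": 0,"z": 0,"roll": 0}
    - {"grip": 1,"x": 0,"y": 0,"z": 0,"roll": 0}
    - {"grip": 1,"x": 0,"y": 0,"z": 0,"roll": 0}
    - {"grip": 1,"x": -3,"y": 0,"z": -5,"roll": 0}
  grip_force: 70

```text
clock: 6.45
tcp_pos: [0.4717, -0.1206, 0.072]
orientation: [-0.0, 0.999, 0.041, -0.002]
wrist_force: [0.4, -0.0, -2.2]
finger_gap: 0.0139
grip_force: 68.2
```

>>> servo_tool:
  increments:
    - {"grip": 1,"x": 0,"y": 0,"z": -15,"roll": 0}
    - {"grip": 1,"x": 0,"y": 0,"z": -28,"roll": 0}
    - {"grip": 1,"x": 0,"y": 0,"z": -28,"roll": 0}
    - {"grip": 1,"x": 0,"y": 0,"z": -28,"roll": 0}
    - {"grip": 1,"x": 0,"y": 0,"z": -14,"roll": 0}

```text
clock: 6.87
tcp_pos: [0.4746, -0.1212, 0.1892]
orientation: [0.001, 0.999, 0.042, 0.001]
wrist_force: [0.8, -0.5, -2.0]
finger_gap: 0.0135
grip_force: 68.2
```

>>> servo_tool:
  increments:
    - {"grip": 1,"x": 0,"y": 0,"z": 0,"roll": -5.6}
    - {"grip": 1,"x": 0,"y": 0,"z": 0,"roll": -5.6}
    - {"grip": 1,"x": 0,"y": 0,"z": 0,"roll": -5.6}
    - {"grip": 1,"x": 0,"y": 0,"z": 0,"roll": 0}
    - {"grip": 1,"x": 0,"y": 0,"z": 0,"roll": 0}

```text
clock: 7.28
tcp_pos: [0.4735, -0.1207, 0.1858]
orientation: [-0.0, 0.983, 0.186, -0.001]
wrist_force: [0.1, 0.0, -1.5]
finger_gap: 0.0141
grip_force: 68.3
```

>>> servo_tool:
  increments:
    - {"grip": 1,"x": 20,"y": -13.4,"z": 0,"roll": 0}
    - {"grip": 1,"x": 32,"y": -21.2,"z": 0,"roll": 0}
    - {"grip": 1,"x": 32,"y": -21.2,"z": 0,"roll": 0}
    - {"grip": 1,"x": 32,"y": -21.2,"z": 0,"roll": 0}
    - {"grip": 1,"x": 32,"y": -21.2,"z": 0,"roll": 0}

```text
clock: 7.7
tcp_pos: [0.576, 0.0263, 0.1859]
orientation: [0.0, 0.983, 0.186, -0.0]
wrist_force: [0.8, -0.4, -2.2]
finger_gap: 0.014
grip_force: 68.3
```

>>> servo_tool:
  increments:
    - {"grip": 1,"x": 26,"y": -17,"z": 0,"roll": 0}
    - {"grip": 1,"x": 20,"y": -13.8,"z": 2,"roll": 0}
    - {"grip": 1,"x": 0,"y": 0,"z": 0,"roll": 0}
    - {"grip": 1,"x": 0,"y": 0,"z": 0,"roll": 0}
    - {"grip": 1,"x": 0,"y": 0,"z": 0,"roll": 0}

```text
clock: 8.12
tcp_pos: [0.6063, 0.0703, 0.1835]
orientation: [0.0, 0.982, 0.187, -0.001]
wrist_force: [0.5, -0.2, -1.5]
finger_gap: 0.014
grip_force: 68.4
```

Run:
```python
from pit import *
st=env.get_state(); im=env.read_camera("wrist")[:,:,::-1].copy()
print(st["tcp_pos"],st["orientation"],st["joint_pos"][5])
b=cv2.resize(grid(im,220,60,130,200,3),(390,600))
T=np.array(st["tcp_pos"]); tip=T+[.0735,.0277,.0165]
out=[b]
for n in("scene","top"):
    s=env.read_camera(n)[:,:,::-1].copy(); k=proj(n,[tip])[0]; u0,v0=int(k[0])-50,max(0,int(k[1])-37)
    print(n,"pred tip",k.round(1))
    out.append(cv2.convertScaleAbs(grid(s,u0,v0,100,75,4),alpha=1.3))
cv2.imwrite("pics/f1.png",np.hstack([b,np.vstack(out[1:])]))
```

```text
[0.60633347 0.07028085 0.18354104] [ 9.80686806e-05  9.82408305e-01  1.86742928e-01 -9.95510064e-04] 2.7501516430729835
scene pred tip [357.8 179.7]
top pred tip [217.7 148.6]
```

View pics/f1.png

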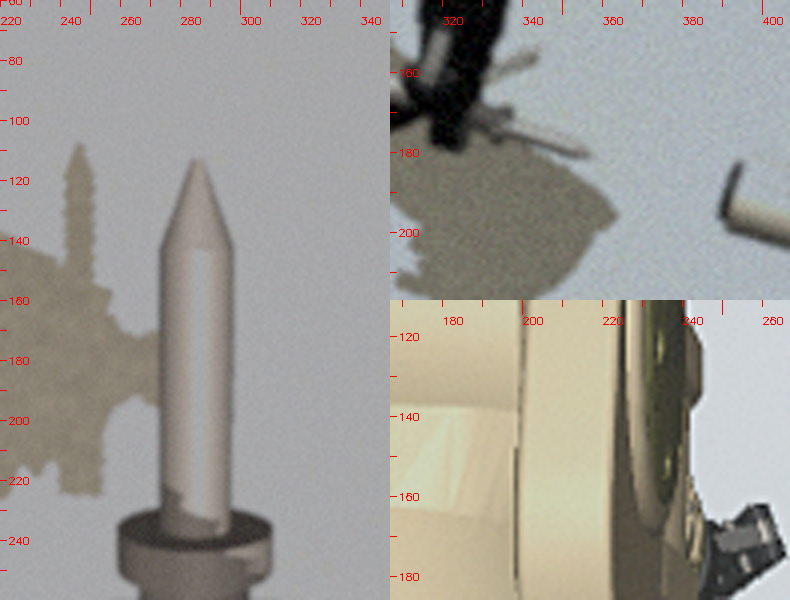

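The wrist view (tip (286,113), collar row 237) shows the same near-level pitch of about 0.05. In the scene view the tip (357.5,181.5) sits about 2 px below the prediction and is clear of the lens at (391,189). The last move is 30 mm forward and 2 mm up.

>>> servo_tool:
  increments:
    - {"grip": 1,"x": 10,"y": 0,"z": -1,"roll": 0}
    - {"grip": 1,"x": 10,"y": 0,"z": -1,"roll": 0}
    - {"grip": 1,"x": 10,"y": 0.5,"z": 0,"roll": 0}
    - {"grip": 1,"x": 0,"y": 0,"z": 0,"roll": 0}
    - {"grip": 1,"x": 0,"y": 0,"z": 0,"roll": 0}

```text
clock: 8.68
tcp_pos: [0.6349, 0.0802, 0.1863]
orientation: [0.0, 0.982, 0.187, -0.0]
wrist_force: [0.6, 0.2, -2.1]
finger_gap: 0.0138
grip_force: 68.4
```

>>> servo_tool:
  increments:
    - {"grip": 1,"x": 0,"y": 0,"z": 0,"roll": 0}
    - {"grip": 1,"x": 0,"y": 0,"z": 0,"roll": 0}
    - {"grip": 1,"x": 0,"y": 0,"z": 0,"roll": 0}

```text
clock: 8.93
tcp_pos: [0.6346, 0.0807, 0.1864]
orientation: [0.0, 0.982, 0.187, -0.0]
wrist_force: [0.7, -0.0, -1.8]
finger_gap: 0.0139
grip_force: 68.4
```

Run:
```python
from pit import *
st=env.get_state(); print(st["tcp_pos"],abs(st["qvel"]).max(),st["grip_force"])
pitfit(st,[237,142.7,112.7])
```

```text
[0.63463999 0.08068966 0.18642394] 0.004497238853990801 68.35485935211182
pitch(down+),slip,dz [0.0922 0.0067 0.0211] [-0.16  0.31 -0.16  0.14] tip [0.7071 0.1093 0.2003]
```

```bash
python3 -c "
from workcell import env
print(env.hand_in())"
```

```text
the job is handed in; nothing more can be done
None
```

I handed the job in with the lathe centre held steady at 68 N, its tip estimated about 3 mm from the microscope's viewing point and its length within about 0.1 rad of level. The hand-in gave no verdict back.

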